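Fetch the lost cutter from under the cooling shelf with the reacher

ROBOT

A 7-joint arm with a two-finger parallel gripper is mounted at the origin on the work surface. World frame = base frame: x ahead of the robot, y to its left, z up, the work surface at z = 0. Lengths are in mm, angles in rad, forces in N, time in s.
With the tool pointing down it reaches from about 425 to 1025 mm from the base axis. Payload 9.4 kg.
Tool frame: the origin (TCP) lies at the very end of the fingers, on their centre line; the grasp point (between the pads) lies 19 mm behind it; z points along the fingers, x is the direction in which the jaws open and shut, and the axes are right-handed (so a half turn about z gives the same grasp; the last joint's range is limited). The gripper opens to 85 mm and grips with 20 to 120 N. Pads are 22 mm wide; open, the fingers measure 114 mm over their backs; the gripper's body (76 mm by 85 mm) begins 54 mm behind the grasp point. The pads swing forward as they close: fully open they stand 13 mm farther back than shut.
Start: joints at [-1.364, 0.599, -0.003, 1.599, 0.002, 0.943, -0.08], TCP at [203.008, 695.997, 231.275] pointing down, gripper open.
Joint ranges: [-2.57, 2.57], [-0.35, 1.97], [-1.29, 1.29], [0.11, 2.56], [-1.05, 4.19], [0.11, 1.86], [-2.63, 2.63]. Speed limits (rad/s): [2.22, 2.22, 3.01, 3.01, 3.14, 3.14, 3.14].

INTERFACE

Orientations are given as [roll, pitch, yaw] about the fixed x, y, z axes, in that order (R = Rz(yaw) Ry(pitch) Rx(roll)).
In Python, from workcell import arm gives the robot as it stands. The module is installed in compiled form; this text tells all that it offers.
- The arm moves only by the shell command python3 -m handwheel 'ROWS' [FORCE]. ROWS is JSON, a list of rows, each a list of 7 numbers: the opening in per cent of the stroke, from 0 (shut) to 100 (fully open), then the shift along the tool's x, y, z in m, then the turn, a rotation vector about the tool's x, y, z in degrees. In form: [[jaw, x, y, z, rx, ry, rz], ...]. A call has 1 to 5 rows; each row shifts and turns the pose as measured when the row begins, along the tool's axes as they then stand; what a row does not reach is not made up. A row lasts 1/8 s, in which the tool goes at most 62.5 mm and 10.7 degrees, less where a joint would pass 70% of its speed; a pose out of reach is approached as far as the arm can. A call with a gripper value outside its range is refused whole. The fingers move at their own pace and stop on an object; FORCE is the grip in N (left out, the last holds). Time passes only in rows, so rows that do not move let the fingers close. It gives the time, the measured TCP pose, the force and the opening at its end, in the units of the state.
- arm.state(): the state, without advancing time (a new reading comes with each control period).
- arm.read_camera(name): name is "scene" or "top"; returns (picture, depth): 480x640x3 uint8, blue, green, red; 480x640 float32, mm along the optical axis (not along the pixel's ray), 0 where there is no reading.
- arm.camera_model(name): a dict with "K" (3x3 intrinsics, pixels), "camera_from_world" (4x4, takes a point from world to camera coordinates). Camera axes: x right, y up, looking along -z (the intrinsics and any distortion apply to the point x, -y, -z); pixel columns grow to the right and rows downward; lengths in mm; the calibration is good to about 2 mm. A picture is of the moment at which its call begins. camera_model takes no time and is no camera call.
- arm.job_done(): hands the job in, once; it reports no verdict.
Trained networks look in the newest picture that a camera, given by its name, has taken for a name from the list of things; names that differ only in an ending like _2 or _b are one class to them, and where a whole thing is asked for, a point or a joint stands for the part that bears it (a point fixed in the world has none). Each returns a list of dicts, best first, with "score" (0 to 1); they miss things now and then, are a little off and sometimes report something else, mostly with a low value. They report only what shows in the picture. A call takes as long as a camera call.
- arm.spot_in(target, camera): "extent" ([left, top, right, bottom] in pixels, round what is visible of it).
- arm.place_of(target, camera): "pixel" ([column, row] in pixels: a listed point, or the origin of a listed thing).
The state is a dict: "t": time; "q": joint angles; "joint_vel": joint speeds; "tau": joint torques, N m; "eef_pos": TCP position; "eef_rot": TCP orientation; "contact_force": force on the tool from outside, world axes, zero at the start; "torque": the same for the moment, N m; "grip_width": finger opening in mm.
Only numpy, scipy, OpenCV 4.12 (cv2) and the standard library are available. Lean on these libraries where they do the work, as an engineer would, in place of code of your own. Each camera call takes 0.05 s, during which the arm holds its last target. There are 200 camera calls.

TASK

The smallest steel cutter has slipped in among the colour tins under the low wire cooling shelf: pick up the reacher, squeeze its trigger to close the jaws on the cutter, draw it out without laying a finger on it, and stand it upright in the wash-up tray with the others. Then lay the reacher flat on the bench again, clear of the shelf and the tray, and leave the tins, the things on the shelf, the other cutters and the sugar dredger where they stand.

Things in the scene. Friction and masses are not known exactly. Their poses are not given: they have to be found in the camera images.
- reacher: Short pick-up reacher, 320 mm long, 30 mm thick, 170 g (+-20 %), lying flat on its side on the bench. x runs along its tube towards the jaws, z up. Origin on the underside below grip_mid. Its 14 mm aluminium tube lies off to the left of the grip, at y = +50 mm, z = 15 mm; at the rear it sits in a blue housing, x = -35 to 75 mm, y = 36 to 64 mm, z = 0 to 30 mm.
- grip_mid (a point): Where to pinch the reacher, (0, 0, 15 mm) in its frame, axes the same: midway between the back of the blue pistol grip (x = -28 mm, y = -50 to 36 mm, 30 mm high) and the front of the orange trigger bar (x = +28 mm released, y = -26 to 34 mm, 26 mm high); both are flat and face along x. A light pinch carries the whole tool; jaws stay open while the trigger is pressed only a few mm.
- head (a point): Middle of the reacher's black head, (212, 50, 15 mm) in its frame, axes the same: 36 x 36 mm, 30 mm high, at the tube's front end. Two claw jaws, 18 mm high (z = 6 to 24 mm in the reacher's frame), hang on it and swing level. Released they reach to x = 284 mm in the reacher's frame, 66 mm apart inside at the tips and 84 mm wide over all.
- jaw_mid (a point): The point on the reacher, (271, 50, 15 mm) in its frame, axes the same, round which the jaws close: the centre of a round thing of 38 mm held in them.
- trigger (a joint): Travel of the trigger bar towards the grip, in m: 0 released, 0.022 fully squeezed. A spring resists, 7.5 N at first, 14 N at the end, and opens the jaws again. The jaws meet the 38 mm cutter at about 0.015 and centre it if it is up to 10 mm off. Only the trigger moves along the reacher; grip and jaws stay in line.
- cutter: The lost cutter: open steel ring of 38 mm diameter, 45 mm high, 50 g (+-40 %), with a red bead round its upper edge, standing upright on the bench under the shelf. Origin at the middle of its lower rim, z up.
- shelf: Low wire cooling shelf screwed to the bench, left or right of the middle. Origin on the bench under its centre, z up. Four legs of 10 mm (feet 26 mm wide) at x = +-145 mm, y = +-120 mm, nothing between them; the wires' lower side is 61 mm above the bench, their tops 70 mm; outline 298 x 248 mm. Its open long sides face +y and -y.
- wash_tray: Shallow aluminium tray, 300 mm (x) x 220 mm (y), fixed to the bench on the other side of the middle. Origin on the bench under its centre, z up. Floor 3 mm above the bench, 4 mm thick walls rising to 15 mm above the bench.
- tin_green: Colour tin with a green lid, 51 mm diameter, 45 mm high, 130 g, standing under the shelf. Origin at the middle of its foot.
- tin_yellow: The same with a yellow lid, under the shelf.
- tin_orange: The same with an orange lid, under the shelf.
- cake_mould: Round aluminium cake mould, 72 mm diameter, 50 mm high, on the shelf. Origin at the middle of its foot.
- ramekin: White ceramic ramekin, 72 mm diameter, 42 mm high, on the shelf. Origin at the middle of its foot.
- cutter_medium: Steel cutter of 54 mm diameter, 45 mm high, red bead, standing in the wash-up tray. Origin at the middle of its lower rim.
- cutter_large: Steel cutter of 72 mm diameter, 45 mm high, red bead, standing in the wash-up tray. Origin at the middle of its lower rim.
- dredger: Aluminium sugar dredger, 53 mm diameter, 94 mm high, standing on the bench beyond the reacher. Origin at the middle of its foot.

How it is judged (in metres and radians):
On the way, in this order (a step that is already met when the one before it is completed fails the run):
1. under the shelf, the squeezed reacher's jaws are closed on the cutter (value of joint trigger above 0.01 m and horizontal distance between jaw_mid and cutter below 0.015 m and contact force between reacher and cutter above 0.5 N and y of cutter in the frame of shelf between -0.12 and 0.12 m and x of cutter in the frame of shelf between -0.145 and 0.145 m), for 0.2 s.
2. the jaws carry the cutter, off the bench and clear of the shelf (horizontal distance between jaw_mid and cutter below 0.02 m and contact force between reacher and cutter above 0.5 N and height (world z) of cutter above 0.02 m and (y of cutter in the frame of shelf above 0.15 m or y of cutter in the frame of shelf below -0.15 m or x of cutter in the frame of shelf above 0.17 m or x of cutter in the frame of shelf below -0.17 m)), for 0.2 s.
At the end, for the whole second after the job is handed in: Small cutter upright (0.1 rad) on the wash-up tray's floor, at rest, let go; reacher flat on the bench (6 mm, 0.06 rad), at rest, trigger released, head and jaws outside the shelf's outline, touching neither cutter nor tray; bystanders within 20 mm of their places (x of cutter in the frame of wash_tray between -0.146 and 0.146 m and y of cutter in the frame of wash_tray between -0.106 and 0.106 m and height (world z) of cutter below 0.008 m and angle between cutter's own z axis and vertical below 0.1 rad and linear speed of each of cutter, reacher below 0.02 m/s and height (world z) of reacher below 0.006 m and angle between reacher's own z axis and vertical below 0.06 rad and value of joint trigger below 0.003 m and contact force between reacher and cutter below 0.1 N and contact force between reacher and wash_tray below 0.1 N and (y of jaw_mid in the frame of shelf above 0.124 m or y of jaw_mid in the frame of shelf below -0.124 m or x of jaw_mid in the frame of shelf above 0.149 m or x of jaw_mid in the frame of shelf below -0.149 m) and distance of each of tin_green, tin_yellow, tin_orange, cake_mould, ramekin, cutter_medium, cutter_large, dredger from where it was at the start of the episode below 0.02 m and (y of head in the frame of shelf above 0.124 m or y of head in the frame of shelf below -0.124 m or x of head in the frame of shelf above 0.149 m or x of head in the frame of shelf below -0.149 m)).
It fails at once if the robot itself touches the small cutter (contact force between any of the fingers, the arm and cutter above 0.5 N).
It fails at once if a colour tin is shifted by more than 20 mm or tipped (distance of any of tin_green, tin_yellow, tin_orange from where it was at the start of the episode above 0.02 m or angle between any of tin_green, tin_yellow, tin_orange's own z axis and vertical above 0.4 rad).
It fails at once if a thing on the shelf is shifted by more than 20 mm (distance of any of cake_mould, ramekin from where it was at the start of the episode above 0.02 m).
It fails at once if one of the other cutters or the dredger is shifted by more than 20 mm or tipped (distance of any of cutter_medium, cutter_large, dredger from where it was at the start of the episode above 0.02 m or angle between any of cutter_medium, cutter_large, dredger's own z axis and vertical above 0.4 rad).
It also fails if it takes over 72 s, if anything falls off the work surface, if the arm or the gripper's body presses on something with over 40 N, if the wrist force passes 120 N, or if a joint passes its speed limit or range.

## Working session

There is one attempt and no reset: what is moved stays moved. The work goes in short steps, Python scripts to look and compute and a shell command to move; the robot and the scene stay as the last step left them, time stands still between calls to the robot, and variables do not carry over. Pictures are saved under pics/ and viewed, about 8 in all and at most 12, crops included, and the job is handed in when it is done.

```bash
mkdir -p pics
cat > h.py <<'E'
import numpy as np, cv2
from workcell import arm
def world(cam,px,depth=None,z=None):
    m=arm.camera_model(cam);K=np.array(m["K"]);T=np.linalg.inv(np.array(m["camera_from_world"]))
    d=np.linalg.inv(K)@[px[0],px[1],1]; d=np.array([d[0],-d[1],-d[2]])
    if z is not None:
        dw=T[:3,:3]@d; s=(z-T[2,3])/dw[2]
    else: s=depth
    return T[:3,:3]@(d*s)+T[:3,3]
def proj(cam,p):
    m=arm.camera_model(cam);c=np.array(m["camera_from_world"])@np.r_[p,1]
    u=np.array(m["K"])@[c[0],-c[1],-c[2]];return u[:2]/u[2]
E
python3 - <<'E'
from h import *
for c in("scene","top"):
    im,d=arm.read_camera(c); cv2.imwrite(f"pics/{c}0.png",im)
    print(c,np.round(np.linalg.inv(np.array(arm.camera_model(c)["camera_from_world"])),2).tolist(), {k:v for k,v in arm.camera_model(c).items() if k!="camera_from_world"})
    Z={'head':15,'grip_mid':15,'jaw_mid':15,'shelf':0}
    for n in "reacher grip_mid head jaw_mid cutter shelf wash_tray tin_green tin_yellow tin_orange cake_mould ramekin cutter_medium cutter_large dredger".split():
        z=Z.get(n,0)
        if n in("cake_mould","ramekin"):z=70
        if n in("cutter_medium","cutter_large"):z=3
        for r in arm.place_of(n,c)[:2]: print(n,np.round(r["pixel"]),round(r["score"],2),np.round(world(c,r["pixel"],z=z)[:2]))
print(arm.state())
E
```

```text
scene [[0.41, -0.74, 0.53, 1156.14], [0.91, 0.34, -0.23, -267.38], [-0.0, 0.58, 0.82, 891.08], [0.0, 0.0, 0.0, 1.0]] {'K': array([[531.36788152,   0.        , 332.55960975],
       [  0.        , 531.36788152, 234.08677033],
       [  0.        ,   0.        ,   1.        ]])}
reacher [322. 202.] 0.87 [492.   3.]
reacher [204. 274.] 0.57 [ 562. -278.]
grip_mid [318. 204.] 0.64 [504. -11.]
head [391. 265.] 0.89 [703.  58.]
jaw_mid [406. 291.] 0.9 [766.  56.]
cutter [455. 207.] 0.95 [624. 255.]
shelf [452. 197.] 0.93 [596. 264.]
wash_tray [206. 268.] 0.98 [ 550. -272.]
tin_green [396. 186.] 0.9 [520. 168.]
tin_yellow [455. 245.] 0.57 [708. 202.]
tin_orange [520. 210.] 0.63 [689. 375.]
cake_mould [495. 204.] 0.66 [691. 289.]
cake_mould [392. 266.] 0.36 [734.  37.]
ramekin [438. 144.] 0.95 [502. 272.]
cutter_medium [175. 236.] 0.79 [ 451. -308.]
cutter_medium [240. 297.] 0.64 [ 642. -232.]
cutter_large [241. 301.] 0.96 [ 651. -232.]
cutter_large [440. 143.] 0.56 [449. 321.]
dredger [340. 316.] 0.97 [754. -75.]
dredger [395. 187.] 0.74 [521. 165.]
top [[0.05, 0.98, -0.2, 407.95], [-1.0, 0
[... 1001 characters left out ...]
't': 1.6, 'q': array([-1.36367739,  0.59930839, -0.00252064,  1.59936144,  0.00177954,
        0.94289202, -0.07980298]), 'joint_vel': array([-2.91672904e-04, -8.27734238e-04,  5.49001926e-05, -2.00212275e-04,
       -4.58193315e-04,  3.67415962e-05,  6.93209355e-04]), 'tau': array([-2.61606428e-04, -7.76185799e+01,  1.56338878e+00, -2.58373439e+01,
        1.23982274e-02,  2.10854043e-03, -4.23194546e-07]), 'eef_pos': array([203.01114716, 696.02084038, 231.28216388]), 'eef_rot': array([ 3.14157702e+00, -3.43686627e-05,  1.28700111e+00]), 'contact_force': array([-0.6085957 , -0.36131748, -0.31175324]), 'torque': array([ 0.02080192, -0.00181911,  0.00232415]), 'grip_width': 85.45774709940545}
```

View pics/top0.png

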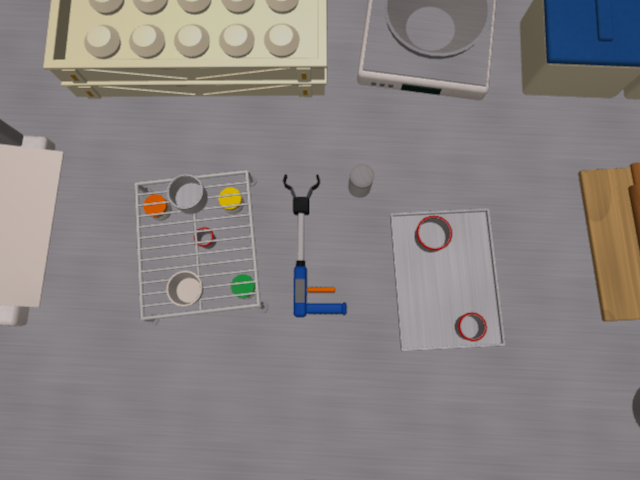

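View pics/scene0.png

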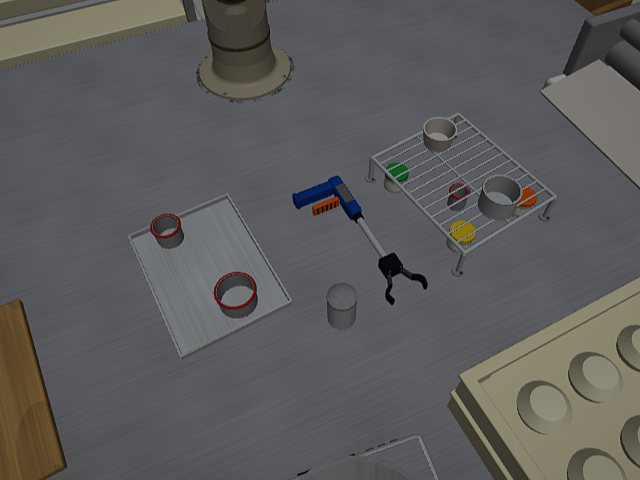

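The top view shows the shelf at left (about px 135-260 × 172-320). The small cutter under it is at (205,238), between green (243,287), yellow (230,198) and orange (155,205). The reacher is in the middle at (300,180-315) and points away from the robot. The tray is at right, with the large cutter at (434,233) and the medium at (472,327), and the dredger is at (361,180). The scene view agrees. Next I'll refine from depth.

Run:
```python
from h import *
im,d=arm.read_camera("top")
m=arm.camera_model("top");K=np.array(m["K"]);T=np.linalg.inv(np.array(m["camera_from_world"]))
v,u=np.mgrid[:480,:640]
P=np.stack([(u-K[0,2])/K[0,0]*d,-(v-K[1,2])/K[1,1]*d,-d],-1)@T[:3,:3].T+T[:3,3]
P[d==0]=np.nan
np.save("P.npy",P)
hsv=cv2.cvtColor(im,cv2.COLOR_BGR2HSV);h,s,V=[hsv[...,i].astype(int) for i in range(3)]
x,y,z=P[...,0],P[...,1],P[...,2]
reg=(x>420)&(x<820)&(y>-100)&(y<115)&~((y<-30)&(x>700))
def rep(n,mk):
    p=P[mk]; print(n,mk.sum(),"x",np.round(np.nanpercentile(p[:,0],[1,50,99])),"y",np.round(np.nanpercentile(p[:,1],[1,50,99])),"z",np.round(np.nanpercentile(p[:,2],[5,50,95])))
ora=(h>5)&(h<18)&(s>180)
blu=(h>100)&(h<125)&(s>150)
red=((h<5)|(h>174))&(s>130)
rep("trig",reg&ora);rep("grip",reg&blu&(y<25));rep("housing",reg&blu&(y>=30))
rep("bench",(x>400)&(x<450)&(abs(y)<100))
tub=reg&(x>590)&(x<675)&(z>6)&(y>20)
p=P[tub];c=np.polyfit(p[:,0],p[:,1],1);print("tube yaw",np.degrees(np.arctan(c[0])),"y at 630",np.polyval(c,630))
tr=P[reg&ora];c=np.polyfit(tr[:,1],tr[:,0],1);print("trig yaw",-np.degrees(np.arctan(c[0])))
sh=(x>420)&(x<780)&(y>100)&(y<440)
for n,mk in(("green",(h>50)&(h<80)&(s>150)),("yellow",(h>22)&(h<35)&(s>150)),("orange",ora),("red",red)):
    mk=sh&mk&(z<58); rep(n,mk)
w=sh&(z>60)&(z<78); r=cv2.minAreaRect(P[w][:,:2].astype(np.float32));print("shelf",r)
rep("shelf wires",w)
t=(y<-140)&(y>-400)&(x>380)&(x<740)&(z>9)&(z<20); print("tray",cv2.minAreaRect(P[t][:,:2].astype(np.float32)))
rep("board",(y<-560)&(y>-680)&(x>400)&(x<800)&(z>6))
```

```text
trig 108 x [513. 517. 522.] y [-27.   1.  29.] z [26. 29. 33.]
grip 347 x [468. 478. 489.] y [-52. -14.  24.] z [28. 31. 34.]
housing 368 x [459. 503. 569.] y [31. 46. 60.] z [25. 30. 34.]
bench 2165 x [400. 425. 449.] y [-98.  -0.  98.] z [-2.  2.  5.]
tube yaw 0.6177940020140027 y at 630 54.20820435696966
trig yaw 2.5036913311232127
green 290 x [494. 515. 539.] y [144. 167. 189.] z [43. 46. 49.]
yellow 295 x [683. 706. 731.] y [187. 210. 233.] z [42. 46. 50.]
orange 296 x [661. 683. 707.] y [350. 374. 396.] z [43. 47. 50.]
red 53 x [597. 616. 638.] y [241. 250. 272.] z [28. 47. 50.]
shelf ((599.643310546875, 270.7901611328125), (299.6722106933594, 249.55113220214844), 9.2427396774292)
shelf wires 4763 x [441. 593. 757.] y [132. 275. 407.] z [67. 72. 76.]
tray ((563.2312622070312, -274.95037841796875), (312.3261413574219, 233.9365997314453), 5.470967769622803)
board 6724 x [483. 657. 798.] y [-679. -636. -578.] z [14. 20. 44.]
```

```bash
cat >> h.py <<'E'
from scipy.spatial.transform import Rotation as Ro
def plan(targets,jaw):
    """targets: list of (xyz mm, yaw deg, n rows), tool down; prints tool-frame rows"""
    s=arm.state();p=np.array(s["eef_pos"]);R=Ro.from_euler("xyz",s["eef_rot"])
    for q,yaw,n in targets:
        q=np.array(q,float);Rt=Ro.from_euler("xyz",[180,0,yaw],degrees=True)
        # shortest turn
        for k in range(n,0,-1):
            dR=R.inv()*Rt; rv=dR.as_rotvec(degrees=True)/k; dp=R.inv().apply((q-p)/k)
            print("[%g,%.4f,%.4f,%.4f,%.1f,%.1f,%.1f]"%(jaw,*(dp/1000),*rv),end=",")
            p=p+(q-p)/k; R=R*Ro.from_rotvec(rv,degrees=True)
        print()
E
python3 - <<'E'
from h import *
plan([((500,300,240),40,9),((495,-2,180),2,6)],100)
P=np.load("P.npy");im=cv2.imread("pics/top0.png");hsv=cv2.cvtColor(im,cv2.COLOR_BGR2HSV).astype(int)
mk=((hsv[...,0]<6)|(hsv[...,0]>173))&(hsv[...,1]>110);mk[:225]=0;mk[250:]=0;mk[:,:190]=0;mk[:,220:]=0
v,u=np.where(mk);W=np.array([world("top",(a,b),z=44)[:2] for a,b in zip(u,v)])
from scipy.optimize import least_squares
r=least_squares(lambda c:np.hypot(*(W-c).T)-19.5,W.mean(0),loss="soft_l1");print(len(W),r.x,W.min(0),W.max(0),np.abs(r.fun).mean())
E
```

```text
[100,-0.0330,0.0440,-0.0010,0.0,0.0,3.7],[100,-0.0301,0.0461,-0.0010,0.0,0.0,3.7],[100,-0.0270,0.0479,-0.0010,0.0,0.0,3.7],[100,-0.0238,0.0496,-0.0010,0.0,0.0,3.7],[100,-0.0205,0.0510,-0.0010,0.0,0.0,3.7],[100,-0.0171,0.0523,-0.0010,0.0,0.0,3.7],[100,-0.0137,0.0533,-0.0010,0.0,0.0,3.7],[100,-0.0101,0.0541,-0.0010,0.0,0.0,3.7],[100,-0.0066,0.0546,-0.0010,0.0,0.0,3.7],
[100,-0.0330,0.0380,0.0100,-0.0,-0.0,6.3],[100,-0.0286,0.0414,0.0100,-0.0,-0.0,6.3],[100,-0.0239,0.0443,0.0100,-0.0,-0.0,6.3],[100,-0.0188,0.0467,0.0100,-0.0,-0.0,6.3],[100,-0.0136,0.0485,0.0100,-0.0,-0.0,6.3],[100,-0.0081,0.0497,0.0100,-0.0,-0.0,6.3],
64 [618.94756114 260.4204343 ] [597.98616197 239.49776651] [640.31971371 280.69009237] 1.0768038553989308
```

```bash
python3 -m handwheel '[[100,-0.033,0.044,-0.001,0,0,3.7],[100,-0.030,0.046,-0.001,0,0,3.7],[100,-0.027,0.048,-0.001,0,0,3.7],[100,-0.024,0.050,-0.001,0,0,3.7],[100,-0.021,0.051,-0.001,0,0,3.7]]' 30
python3 -m handwheel '[[100,-0.017,0.052,-0.001,0,0,3.7],[100,-0.014,0.053,-0.001,0,0,3.7],[100,-0.010,0.054,-0.001,0,0,3.7],[100,-0.007,0.055,-0.001,0,0,3.7]]'
python3 -c "
from h import *
plan([((495,-2,100),2,7)],100)"
```

```text
t: 2.28
eef_pos: [368.4, 473.6, 235.4]
eef_rot: [-3.139, -0.002, 0.963]
contact_force: [1.2, 0.8, -0.3]
grip_width: 85.3
t: 2.78
eef_pos: [504.2, 291.8, 240.0]
eef_rot: [-3.138, -0.004, 0.696]
contact_force: [0.7, 0.2, -0.1]
grip_width: 85.4
[100,-0.0280,0.0314,0.0198,-0.0,-0.0,5.4],[100,-0.0249,0.0339,0.0198,-0.0,-0.0,5.4],[100,-0.0216,0.0361,0.0198,-0.0,-0.0,5.4],[100,-0.0181,0.0380,0.0199,-0.0,-0.0,5.4],[100,-0.0144,0.0395,0.0199,-0.0,-0.0,5.4],[100,-0.0106,0.0407,0.0199,-0.0,-0.0,5.4],[100,-0.0067,0.0415,0.0200,-0.0,-0.0,5.4],
```

```bash
python3 -m handwheel '[[100,-0.028,0.031,0.010,0,0,5.4],[100,-0.025,0.034,0.010,0,0,5.4],[100,-0.022,0.036,0.020,0,0,5.4],[100,-0.018,0.038,0.025,0,0,5.4],[100,-0.0145,0.0395,0.025,0,0,5.4]]'
python3 -m handwheel '[[100,-0.0105,0.041,0.025,0,0,5.4],[100,-0.0065,0.0415,0.025,0,0,5.4],[100,0,0,0,0,0,0]]'
python3 -c "
from h import *
plan([((495,-2,5),2,2)],100)
im,d=arm.read_camera('scene');cv2.imwrite('pics/s1.png',cv2.resize(im[130:330,200:460],None,fx=3,fy=3))"
```

```text
t: 3.4
eef_pos: [500.3, 75.2, 149.4]
eef_rot: [-3.136, -0.012, 0.206]
contact_force: [0.5, -0.4, 0.7]
grip_width: 85.5
t: 3.78
eef_pos: [496.7, -14.4, 96.5]
eef_rot: [-3.135, -0.011, 0.006]
contact_force: [-0.1, 0.7, 0.4]
grip_width: 85.2
[100,-0.0013,-0.0059,0.0458,-0.2,-0.3,-0.8],[100,-0.0010,-0.0061,0.0458,-0.2,-0.3,-0.8],
```

View pics/s1.png

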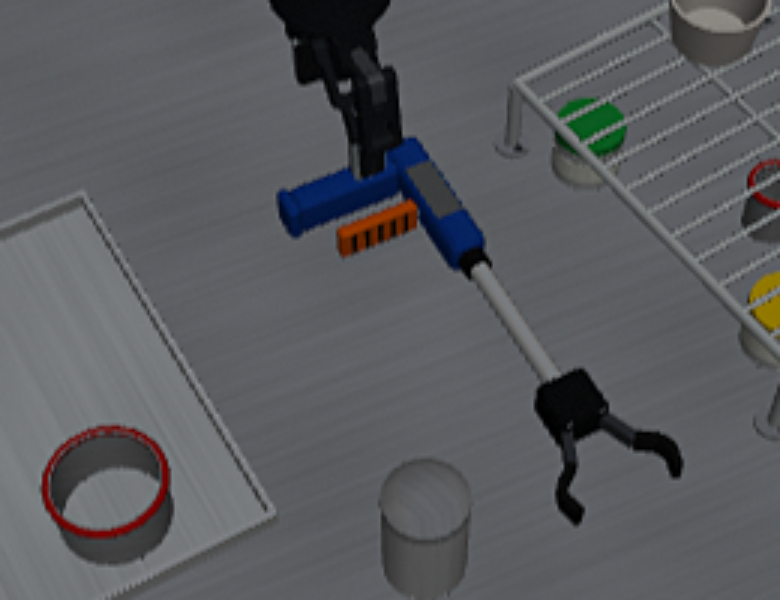

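The gripper is over the grip at crop (370,150), the trigger bar is at (378,228), and the reacher hasn't moved. Next I descend.

```bash
python3 -m handwheel '[[100,-0.001,-0.007,0.035,-0.2,-0.3,-0.9],[100,-0.001,-0.006,0.035,-0.2,-0.3,-0.9],[100,0,0,0.018,0,0,0],[100,0,0,0,0,0,0]]'
python3 -m handwheel '[[64,0,0,0,0,0,0],[64,0,0,0,0,0,0],[64,0,0,0,0,0,0],[64,0,0,0,0,0,0]]' 20
```

```text
t: 4.32
eef_pos: [500.1, 7.2, 9.7]
eef_rot: [-3.138, -0.009, 0.052]
contact_force: [0.5, 0.2, -0.4]
grip_width: 85.2
t: 4.82
eef_pos: [500.8, 8.7, 12.7]
eef_rot: [-3.137, -0.012, 0.054]
contact_force: [1.2, -0.4, -1.4]
grip_width: 54.7
```

```bash
python3 -m handwheel '[[75,0,0,0,0,0,0],[75,-0.003,0.004,0.008,-0.2,-0.7,0],[75,-0.001,0.002,0.004,0,0,0],[75,0,0,0,0,0,0]]'
python3 -m handwheel '[[75,0,0,0,0,0,0]]'
```

```text
t: 5.32
eef_pos: [497.9, 1.9, 0.1]
eef_rot: [-3.141, -0.0, 0.054]
contact_force: [-0.1, 1.3, 0.7]
grip_width: 64.5
t: 5.45
eef_pos: [497.8, 1.8, -0.1]
eef_rot: [-3.141, -0.0, 0.054]
contact_force: [-0.3, 0.1, 0.4]
grip_width: 64.1
```

```bash
python3 -m handwheel '[[75,0,0,-0.003,0,0,0],[62,0,0,0,0,0,0],[62,0,0,0,0,0,0],[62,0,0,0,0,0,0]]' 20
python3 -m handwheel '[[62,0,0,-0.030,0,0,0],[62,0,0,0,0,0,0]]'
python3 -c "
from h import *
im,d=arm.read_camera('scene');cv2.imwrite('pics/s2.png',cv2.resize(im[130:330,200:460],None,fx=3,fy=3))"
```

```text
t: 5.95
eef_pos: [497.3, 1.7, 3.9]
eef_rot: [-3.141, 0.0, 0.053]
contact_force: [-0.0, -0.1, -2.0]
grip_width: 53.0
t: 6.2
eef_pos: [496.9, 1.8, 34.0]
eef_rot: [-3.141, 0.002, 0.054]
contact_force: [-0.0, 0.2, -2.6]
grip_width: 53.2
```

View pics/s2.png

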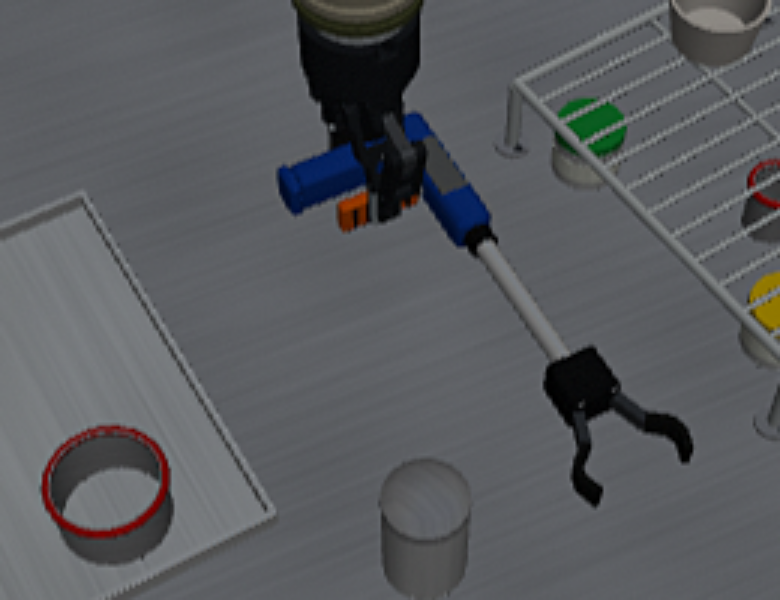

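The reacher is up level at crop (385,200), jaws open. I raise it and measure where it sits in the gripper.

```bash
python3 -m handwheel '[[62,0,0,-0.040,0,0,0],[62,0,0,-0.050,0,0,0],[62,0,0,-0.050,0,0,0],[62,0,0,0,0,0,0]]'
cat >> h.py <<'E'
def cloud(cam):
    im,d=arm.read_camera(cam);m=arm.camera_model(cam);K=np.array(m["K"]);T=np.linalg.inv(np.array(m["camera_from_world"]))
    v,u=np.mgrid[:480,:640]
    P=np.stack([(u-K[0,2])/K[0,0]*d,-(v-K[1,2])/K[1,1]*d,-d],-1)@T[:3,:3].T+T[:3,3];P[d==0]=np.nan
    return im,P
def reach(cam="top"):
    """pose of reacher relative to tool, in frame: origin TCP, x tool yaw, y left, z up"""
    im,P=cloud(cam);s=arm.state();yaw=s["eef_rot"][2];c,n=np.cos(yaw),np.sin(yaw)
    Q=P-s["eef_pos"];L=np.stack([Q[...,0]*c+Q[...,1]*n,-Q[...,0]*n+Q[...,1]*c,Q[...,2]],-1)
    x,y,z=L[...,0],L[...,1],L[...,2]
    t=(x>95)&(x<185)&(y>30)&(y<72)&(abs(z-18)<20)
    hd=(x>188)&(x<240)&(y>20)&(y<82)&(abs(z-20)<22)
    jw=(x>240)&(x<300)&(y>-5)&(y<105)&(abs(z-15)<22)
    a=L[t];k=np.polyfit(a[:,0],a[:,1],1);kz=np.polyfit(a[:,0],a[:,2],1)
    print("TCP",np.round(s["eef_pos"],1),"yaw",round(np.degrees(yaw),1),"tube n",t.sum(),"dyaw",round(np.degrees(k[0]),2),"y@212",round(np.polyval(k,212),1),"pitch-up",round(np.degrees(kz[0]),2),"ztop@140",round(np.polyval(kz,140),1))
    for nm,mk in(("head",hd),("jaws",jw)):
        b=L[mk]; print(nm,mk.sum(),"x",np.round(np.nanpercentile(b[:,0],[2,98])),"y",np.round(np.nanpercentile(b[:,1],[2,98])),"z",np.round(np.nanpercentile(b[:,2],[10,50,90])))
    return im,P
E
python3 -c "
from h import *
reach()
s=arm.state();
for n in('head','jaw_mid'):
  for r in arm.place_of(n,'top')[:1]:
    print(n,r['score'],world('top',r['pixel'],z=s['eef_pos'][2]+11))"
```

```text
t: 6.75
eef_pos: [496.1, 2.2, 172.6]
eef_rot: [3.141, 0.009, 0.055]
contact_force: [0.4, 0.6, -3.2]
grip_width: 53.1
TCP [495.    2.4 170.9] yaw 3.2 tube n 174 dyaw 0.48 y@212 44.5 pitch-up -0.63 ztop@140 17.1
head 437 x [191. 239.] y [27. 62.] z [15. 24. 27.]
jaws 225 x [242. 286.] y [ 7. 81.] z [ 8. 16. 19.]
head 0.79 [709.40754895  55.85634921 181.94152515]
jaw_mid 0.85 [768.58812842  58.94113425 181.94152515]
```

```bash
python3 -c "
from h import *
plan([((560,-100,175),45,6),((612,-152,120),85,6)],62)"
```

```text
[62,0.0101,0.0176,-0.0011,-0.1,0.1,-7.0],[62,0.0078,0.0187,-0.0011,-0.1,0.1,-7.0],[62,0.0055,0.0195,-0.0010,-0.1,0.1,-7.0],[62,0.0031,0.0201,-0.0010,-0.1,0.1,-7.0],[62,0.0006,0.0203,-0.0010,-0.1,0.1,-7.0],[62,-0.0018,0.0202,-0.0010,-0.1,0.1,-7.0],
[62,0.0000,0.0123,0.0092,-0.0,0.0,-6.7],[62,-0.0014,0.0122,0.0092,-0.0,0.0,-6.7],[62,-0.0028,0.0119,0.0092,-0.0,0.0,-6.7],[62,-0.0042,0.0115,0.0092,-0.0,0.0,-6.7],[62,-0.0055,0.0110,0.0092,-0.0,0.0,-6.7],[62,-0.0067,0.0102,0.0092,-0.0,0.0,-6.7],
```

```bash
python3 -m handwheel '[[62,0.010,0.018,-0.002,-0.1,0.1,-7],[62,0.008,0.019,-0.002,-0.1,0.1,-7],[62,0.0055,0.0195,-0.002,-0.1,0.1,-7],[62,0.003,0.020,-0.001,-0.1,0.1,-7],[62,0.0005,0.020,-0.001,-0.1,0.1,-7]]'
python3 -m handwheel '[[62,-0.002,0.020,-0.001,0,0,-7],[62,0,0.012,0,0,0,-6.7],[62,-0.0015,0.012,0,0,0,-6.7],[62,-0.003,0.012,0,0,0,-6.7],[62,-0.004,0.0115,0,0,0,-6.7]]'
python3 -m handwheel '[[62,-0.0055,0.011,0,0,0,-6.7],[62,-0.0065,0.010,0,0,0,-6.7],[62,0,0,0,0,0,0]]'
python3 -c "
from h import *
reach()
plan([((612,-152,120),85,2),((612,-152,35),85,3)],62)"
```

```text
t: 7.52
eef_pos: [545.7, -82.8, 165.6]
eef_rot: [-3.131, 0.021, 0.689]
contact_force: [0.3, 0.6, -2.1]
grip_width: 53.1
t: 8.15
eef_pos: [588.8, -134.6, 152.3]
eef_rot: [-3.102, 0.01, 1.297]
contact_force: [-0.9, -0.5, -2.0]
grip_width: 53.2
t: 8.52
eef_pos: [604.6, -151.3, 143.3]
eef_rot: [-3.091, -0.005, 1.537]
contact_force: [-0.3, -0.2, -1.5]
grip_width: 53.1
TCP [ 604.  -150.8  143.3] yaw 88.0 tube n 340 dyaw -0.04 y@212 45.1 pitch-up 0.42 ztop@140 19.4
head 463 x [191. 238.] y [27. 63.] z [18. 28. 31.]
jaws 230 x [242. 284.] y [ 7. 82.] z [10. 20. 25.]
[62,-0.0005,0.0046,0.0114,-1.5,-0.1,1.5],[62,-0.0004,0.0043,0.0115,-1.5,-0.1,1.5],
[62,0.0000,-0.0000,0.0283,0.0,0.0,-0.0],[62,0.0000,-0.0000,0.0283,0.0,0.0,-0.0],[62,0.0000,-0.0000,0.0283,0.0,0.0,-0.0],
```

```bash
python3 -m handwheel '[[62,-0.0005,0.0045,0.011,-1.5,-0.1,1.5],[62,-0.0005,0.0045,0.011,-1.5,-0.1,1.5],[62,0,0,0.030,0,0,0],[62,0,0,0.020,0,0,0],[62,0,0,0,0,0,0]]'
python3 -c "
from h import *
im,P=reach()
plan([((612,-152,30),85,2),((639.4,-22,25),85,6)],62)"
```

```text
t: 9.2
eef_pos: [608.5, -148.5, 65.0]
eef_rot: [-3.137, -0.004, 1.469]
contact_force: [-0.2, -0.7, -0.8]
grip_width: 52.9
TCP [ 608.9 -148.5   65.7] yaw 84.2 tube n 291 dyaw -0.22 y@212 46.1 pitch-up 0.02 ztop@140 19.1
head 384 x [191. 238.] y [28. 63.] z [18. 28. 31.]
jaws 365 x [241. 299.] y [ 10. 102.] z [ 3. 10. 24.]
[62,-0.0016,0.0018,0.0179,-0.1,-0.1,-0.4],[62,-0.0016,0.0018,0.0179,-0.1,-0.1,-0.4],
[62,0.0220,0.0027,0.0008,0.0,0.0,0.0],[62,0.0220,0.0027,0.0008,0.0,0.0,0.0],[62,0.0220,0.0027,0.0008,0.0,0.0,0.0],[62,0.0220,0.0027,0.0008,0.0,0.0,0.0],[62,0.0220,0.0027,0.0008,0.0,0.0,0.0],[62,0.0220,0.0027,0.0008,0.0,0.0,0.0],
```

```bash
python3 -m handwheel '[[62,-0.005,0.002,0.010,0,0,-0.4],[62,-0.002,0.002,0.018,0,0,-0.4],[62,0,0,0.009,0,0,0],[62,0,0,0,0,0,0]]'
python3 -c "
from h import *
im,P=reach()
plan([((639.4,-22,22),85,6)],62)
a,_=arm.read_camera('scene')
cv2.imwrite('pics/p4.png',np.hstack([cv2.resize(im[150:350,120:340],None,fx=1.8,fy=1.8),cv2.resize(a[130:330,330:550],None,fx=1.8,fy=1.8)]))"
```

```text
t: 9.75
eef_pos: [612.8, -156.4, 27.4]
eef_rot: [-3.14, -0.003, 1.483]
contact_force: [-0.0, 0.2, -2.8]
grip_width: 53.1
TCP [ 613.  -156.4   27.8] yaw 85.0 tube n 272 dyaw -0.18 y@212 46.3 pitch-up 0.35 ztop@140 17.9
head 358 x [191. 239.] y [29. 64.] z [17. 26. 29.]
jaws 170 x [241. 286.] y [10. 84.] z [10. 19. 23.]
[62,0.0227,0.0024,0.0010,-0.0,-0.0,-0.0],[62,0.0227,0.0024,0.0010,-0.0,-0.0,-0.0],[62,0.0227,0.0024,0.0010,-0.0,-0.0,-0.0],[62,0.0227,0.0024,0.0010,-0.0,-0.0,-0.0],[62,0.0227,0.0024,0.0010,-0.0,-0.0,-0.0],[62,0.0227,0.0024,0.0010,-0.0,-0.0,-0.0],
```

View pics/p4.png

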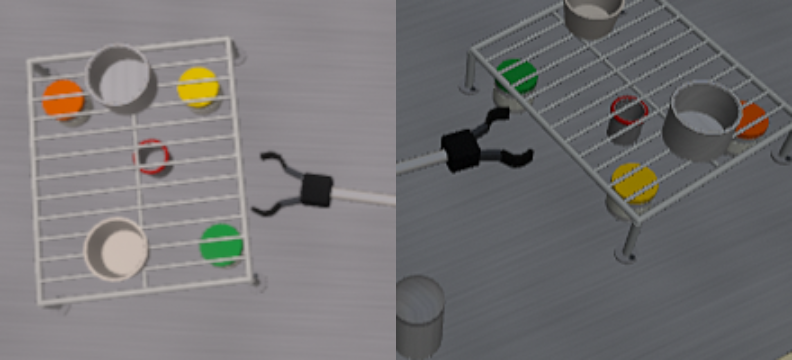

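The jaws are level and open just outside the shelf edge (left crop 265,185). The corridor between green (222,245) and yellow (198,88) to the cutter (152,157) is clear, so I go in.

```bash
python3 -m handwheel '[[62,0.022,0.0045,0.001,0,0,0],[62,0.022,0.004,0.001,0,0,0],[62,0.022,0.003,0.001,0,0,0],[62,0.022,0.002,0.001,0,0,0]]'
python3 -c "
from h import *
im,P=reach()
plan([((641.5,-22,20),85,3)],62)"
```

```text
t: 10.35
eef_pos: [635.9, -68.7, 26.0]
eef_rot: [3.14, -0.002, 1.48]
contact_force: [0.1, 0.7, -1.8]
grip_width: 52.9
TCP [636.6 -64.   26. ] yaw 85.0 tube n 234 dyaw 0.04 y@212 46.3 pitch-up 0.19 ztop@140 17.8
head 275 x [190. 238.] y [28. 66.] z [16. 26. 30.]
jaws 145 x [241. 282.] y [ 8. 82.] z [11. 20. 23.]
[62,0.0141,0.0004,0.0021,0.0,-0.1,0.0],[62,0.0141,0.0004,0.0020,0.0,-0.1,0.0],[62,0.0141,0.0004,0.0020,0.0,-0.1,0.0],
```

```bash
python3 -m handwheel '[[62,0.013,0.001,0.002,0,0,0],[62,0.013,0.001,0.003,0,0,0],[62,0.010,0.001,0.003,0,0,0],[62,0,0,0,0,0,0]]'
python3 -c "
from h import *
im,P=reach()
plan([((641.5,-22,18),85,1)],62)
a,_=arm.read_camera('scene')
cv2.imwrite('pics/p5.png',np.hstack([cv2.resize(im[180:300,150:270],None,fx=3.2,fy=3.2),cv2.resize(a[140:260,390:510],None,fx=3.2,fy=3.2)]))"
```

```text
t: 10.9
eef_pos: [643.5, -24.3, 18.0]
eef_rot: [3.139, -0.006, 1.486]
contact_force: [0.5, 1.0, -1.9]
grip_width: 53.4
TCP [643.4 -25.1  18.1] yaw 85.1 tube n 22 dyaw 15.72 y@212 55.1 pitch-up 0.13 ztop@140 18.6
head 302 x [190. 238.] y [29. 64.] z [17. 27. 30.]
jaws 320 x [241. 299.] y [10. 82.] z [ 2. 20. 29.]
[62,0.0030,-0.0021,0.0001,0.2,-0.3,0.1],
```

View pics/p5.png

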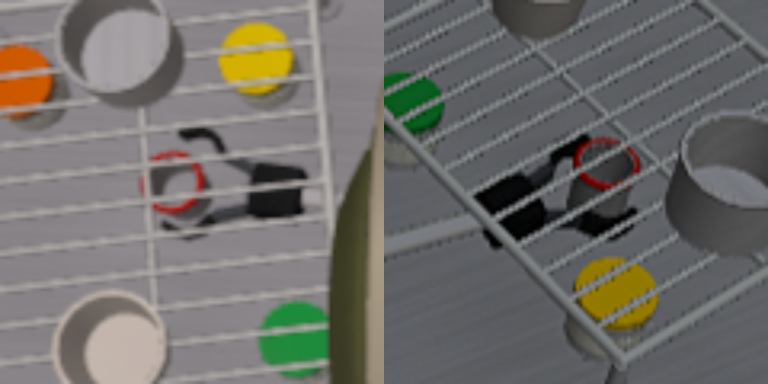

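The cutter (left crop 174,183) stands between the open jaws. I move 3 mm further in and squeeze.

```bash
python3 -m handwheel '[[62,0.003,-0.001,0,0,0,0],[54,0,0,0,0,0,0],[50,0,0,0,0,0,0],[46,0,0,0,0,0,0],[40,0,0,0,0,0,0]]' 30
python3 -m handwheel '[[40,0,0,0,0,0,0],[40,0,0,0,0,0,0],[40,0,0,0,0,0,0]]'
python3 -c "
from h import *
im,P=cloud('top');print(np.round(arm.state()['eef_pos'],1),arm.state()['grip_width'])
a,_=arm.read_camera('scene')
cv2.imwrite('pics/p6.png',np.hstack([cv2.resize(im[180:300,150:270],None,fx=3.2,fy=3.2),cv2.resize(a[140:260,390:510],None,fx=3.2,fy=3.2)]))"
```

```text
t: 11.62
eef_pos: [642.5, -24.8, 18.7]
eef_rot: [3.138, -0.004, 1.482]
contact_force: [-0.3, 0.2, -1.7]
grip_width: 42.4
t: 12.0
eef_pos: [642.5, -24.7, 18.7]
eef_rot: [3.138, -0.004, 1.482]
contact_force: [0.1, 0.5, -1.2]
grip_width: 41.9
[642.5 -24.8  18.7] 41.58857739005417
```

View pics/p6.png

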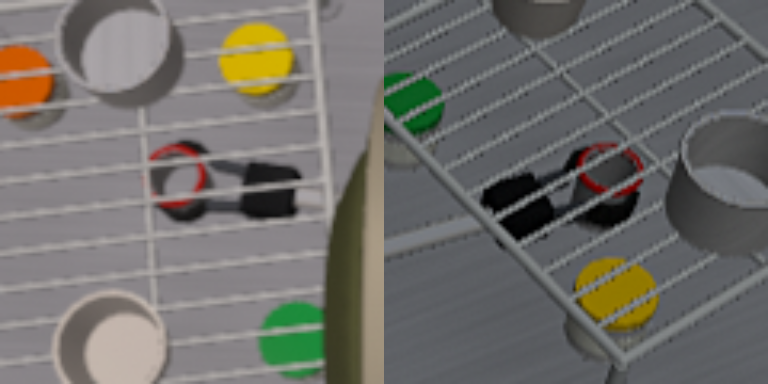

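The jaws are closed round the cutter and the trigger has stalled at about 14.5 mm. I lift it slightly and draw it out.

```bash
python3 -m handwheel '[[40,0,0,-0.007,0,0,0],[40,0,0,0,0,0,0]]'
python3 -c "
from h import *
im,P=cloud('top')
a,Q=cloud('scene')
for n,p,i in(('top',P,im),('scene',Q,a)):
  h=cv2.cvtColor(i,cv2.COLOR_BGR2HSV).astype(int)
  m=((h[...,0]<6)|(h[...,0]>173))&(h[...,1]>110)&(abs(p[...,0]-620)<40)&(abs(p[...,1]-260)<40)
  print(n,m.sum(),np.round(np.nanpercentile(p[m],[5,50,95],axis=0),1).tolist())
plan([((665,-155,26),85,7)],40)"
```

```text
t: 12.35
eef_pos: [642.5, -24.9, 26.1]
eef_rot: [3.138, -0.004, 1.482]
contact_force: [0.7, 0.6, -2.3]
grip_width: 41.9
top 71 [[602.0, 240.2, 31.5], [637.2, 254.5, 51.8], [646.9, 272.0, 56.2]]
scene 84 [[601.3, 239.3, 44.6], [623.8, 254.2, 49.4], [643.0, 278.1, 62.2]]
[40,-0.0182,0.0049,-0.0001,0.0,-0.0,-0.0],[40,-0.0182,0.0049,-0.0001,0.0,-0.0,-0.0],[40,-0.0182,0.0049,-0.0001,0.0,-0.0,-0.0],[40,-0.0182,0.0049,-0.0001,0.0,-0.0,-0.0],[40,-0.0182,0.0049,-0.0001,0.0,-0.0,-0.0],[40,-0.0182,0.0049,-0.0001,0.0,-0.0,-0.0],[40,-0.0182,0.0049,-0.0001,0.0,-0.0,-0.0],
```

```bash
python3 -m handwheel '[[40,-0.012,0.004,0,0,0,0],[40,-0.018,0.005,0,0,0,0],[40,-0.018,0.005,0,0,0,0],[40,-0.018,0.005,0,0,0,0]]'
python3 -c "
from h import *
s=arm.state();print(s['eef_pos'],s['grip_width'])
plan([((665,-155,28),85,4)],40)"
```

```text
t: 12.95
eef_pos: [655.9, -96.8, 25.1]
eef_rot: [3.139, -0.003, 1.483]
contact_force: [1.3, -0.9, -3.0]
grip_width: 41.9
[655.88434397 -96.8411355   25.09489597] 41.87901096848089
[40,-0.0143,0.0036,-0.0008,0.0,-0.0,-0.0],[40,-0.0143,0.0035,-0.0008,0.0,-0.0,-0.0],[40,-0.0143,0.0035,-0.0007,0.0,-0.0,-0.0],[40,-0.0143,0.0035,-0.0007,0.0,-0.0,-0.0],
```

```bash
python3 -m handwheel '[[40,-0.013,0.004,-0.001,0,0,0],[40,-0.014,0.004,-0.001,0,0,0],[40,-0.014,0.004,-0.001,0,0,0],[40,-0.010,0.003,-0.001,0,0,0],[40,0,0,0,0,0,0]]'
python3 -c "
from h import *
im,_=reach();a,_=arm.read_camera('scene')
cv2.imwrite('pics/p7.png',np.hstack([cv2.resize(im[150:350,180:400],None,fx=1.8,fy=1.8),cv2.resize(a[150:350,300:520],None,fx=1.8,fy=1.8)]))"
```

```text
t: 13.58
eef_pos: [666.8, -156.1, 29.1]
eef_rot: [3.139, -0.002, 1.479]
contact_force: [-0.4, 0.0, -2.9]
grip_width: 42.0
TCP [ 666.7 -155.2   29.1] yaw 84.8 tube n 268 dyaw -0.21 y@212 45.9 pitch-up 0.23 ztop@140 14.5
head 349 x [191. 238.] y [29. 63.] z [13. 22. 25.]
jaws 380 x [242. 299.] y [20. 72.] z [ 3. 17. 27.]
```

View pics/p7.png

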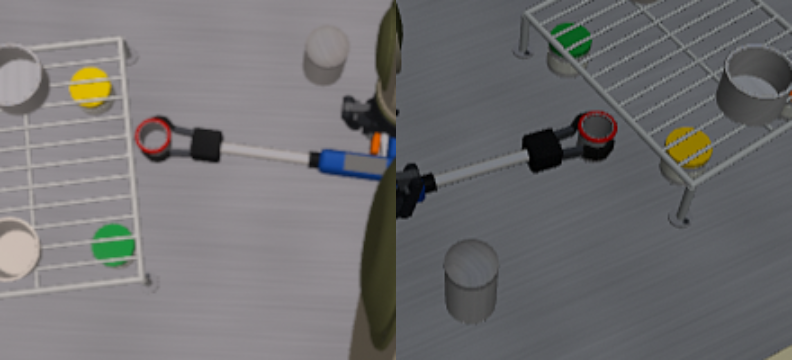

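The cutter is held upright in the jaws, outside the shelf edge (left crop 153,137), and the dredger is clear. I lift straight up, then swing round.

```bash
python3 -m handwheel '[[40,-0.001,0.001,-0.025,0,0,0],[40,0,0.001,-0.045,0,0,0],[40,0,0,-0.045,0,0,0],[40,0,0,-0.045,0,0,0],[40,0,0,0,0,0,0]]'
python3 -c "
from h import *
plan([((620,-120,195),30,7),((520,-20,195),-30,8),((504,-6,190),-90,8)],40)"
```

```text
t: 14.3
eef_pos: [667.8, -149.8, 192.4]
eef_rot: [-3.14, -0.006, 1.488]
contact_force: [-0.4, 0.2, -2.0]
grip_width: 41.8
[40,0.0037,-0.0072,-0.0003,-0.0,-0.0,7.9],[40,0.0027,-0.0076,-0.0003,-0.0,-0.0,7.9],[40,0.0016,-0.0079,-0.0004,-0.0,-0.0,7.9],[40,0.0005,-0.0080,-0.0004,-0.0,-0.0,7.9],[40,-0.0006,-0.0080,-0.0004,-0.0,-0.0,7.9],[40,-0.0017,-0.0079,-0.0004,-0.0,-0.0,7.9],[40,-0.0028,-0.0075,-0.0004,-0.0,-0.0,7.9],
[40,-0.0046,-0.0171,-0.0000,-0.0,-0.0,7.5],[40,-0.0068,-0.0163,-0.0000,-0.0,-0.0,7.5],[40,-0.0088,-0.0153,-0.0000,-0.0,-0.0,7.5],[40,-0.0108,-0.0140,-0.0000,-0.0,-0.0,7.5],[40,-0.0125,-0.0125,-0.0000,-0.0,-0.0,7.5],[40,-0.0140,-0.0108,-0.0000,-0.0,-0.0,7.5],[40,-0.0153,-0.0088,-0.0000,-0.0,-0.0,7.5],[40,-0.0163,-0.0068,-0.0000,-0.0,-0.0,7.5],
[40,-0.0026,-0.0005,0.0006,-0.0,-0.0,7.5],[40,-0.0027,-0.0002,0.0006,0.0,-0.0,7.5],[40,-0.0027,0.0002,0.0006,-0.0,-0.0,7.5],[40,-0.0026,0.0005,0.0006,-0.0,-0.0,7.5],[40,-0.0025,0.0009,0.0006,-0.0,-0.0,7.5],[40,-0.0024,0.0012,0.0006,0.0,-0.0,7.5],[40,-0.0022,0.0015,0.0006,-0.0,-0.0,7.5],[40,-0.0020,0.0018,0.0006,-0.0,-0.0,7.5],
```

```bash
python3 -c "
from h import *
plan([((560,-70,195),30,8),((510,-15,195),-30,8)],40)"
```

```text
[40,0.0088,-0.0143,-0.0003,-0.0,-0.0,6.9],[40,0.0070,-0.0152,-0.0003,-0.0,-0.0,6.9],[40,0.0052,-0.0159,-0.0003,-0.0,-0.0,6.9],[40,0.0032,-0.0164,-0.0003,-0.0,-0.0,6.9],[40,0.0012,-0.0167,-0.0003,-0.0,-0.0,6.9],[40,-0.0008,-0.0167,-0.0003,-0.0,-0.0,6.9],[40,-0.0028,-0.0165,-0.0003,-0.0,-0.0,6.9],[40,-0.0048,-0.0161,-0.0003,-0.0,-0.0,6.9],
[40,-0.0020,-0.0091,-0.0000,0.0,-0.0,7.5],[40,-0.0031,-0.0087,-0.0000,0.0,-0.0,7.5],[40,-0.0043,-0.0083,-0.0000,0.0,-0.0,7.5],[40,-0.0053,-0.0076,-0.0000,0.0,-0.0,7.5],[40,-0.0063,-0.0069,-0.0000,0.0,-0.0,7.5],[40,-0.0071,-0.0060,-0.0000,0.0,-0.0,7.5],[40,-0.0078,-0.0050,-0.0000,0.0,-0.0,7.5],[40,-0.0084,-0.0040,-0.0000,0.0,-0.0,7.5],
```

```bash
python3 -m handwheel '[[40,0.009,-0.014,-0.002,0,0,5],[40,0.007,-0.015,-0.002,0,0,7],[40,0.005,-0.016,-0.002,0,0,7],[40,0.003,-0.0165,-0.002,0,0,7],[40,0.001,-0.0165,-0.002,0,0,7]]'
python3 -m handwheel '[[40,-0.001,-0.0165,-0.002,0,0,7],[40,-0.003,-0.0165,-0.002,0,0,7],[40,-0.005,-0.016,-0.002,0,0,7],[40,-0.002,-0.009,-0.002,0,0,7.5]]'
python3 -c "
from h import *
plan([((510,-15,195),-30,7),((504,-6,190),-90,8)],40)"
```

```text
t: 14.92
eef_pos: [594.3, -96.4, 197.1]
eef_rot: [-3.129, -0.001, 0.899]
contact_force: [0.7, 1.2, -3.3]
grip_width: 41.9
t: 15.42
eef_pos: [540.8, -55.7, 201.0]
eef_rot: [-3.125, 0.015, 0.39]
contact_force: [-0.2, -0.2, -2.3]
grip_width: 41.4
[40,-0.0019,-0.0070,0.0010,-0.1,0.2,7.5],[40,-0.0028,-0.0067,0.0010,-0.1,0.2,7.5],[40,-0.0036,-0.0063,0.0010,-0.1,0.2,7.5],[40,-0.0044,-0.0058,0.0009,-0.1,0.2,7.5],[40,-0.0051,-0.0052,0.0009,-0.1,0.2,7.5],[40,-0.0058,-0.0045,0.0009,-0.1,0.2,7.5],[40,-0.0063,-0.0037,0.0009,-0.1,0.2,7.5],
[40,-0.0012,-0.0006,0.0006,-0.0,-0.0,7.5],[40,-0.0013,-0.0004,0.0006,-0.0,-0.0,7.5],[40,-0.0013,-0.0003,0.0006,-0.0,-0.0,7.5],[40,-0.0013,-0.0001,0.0006,-0.0,-0.0,7.5],[40,-0.0013,0.0001,0.0006,-0.0,-0.0,7.5],[40,-0.0013,0.0003,0.0006,-0.0,-0.0,7.5],[40,-0.0013,0.0004,0.0006,-0.0,-0.0,7.5],[40,-0.0012,0.0006,0.0006,-0.0,-0.0,7.5],
```

```bash
python3 -m handwheel '[[40,-0.002,-0.007,0,-0.1,0.2,7.5],[40,-0.003,-0.0065,0,-0.1,0.2,7.5],[40,-0.0035,-0.006,0,-0.1,0.2,7.5],[40,-0.0045,-0.006,0,-0.1,0.2,7.5],[40,-0.005,-0.005,0,-0.1,0.2,7.5]]'
python3 -m handwheel '[[40,-0.006,-0.0045,0,-0.1,0.2,7.5],[40,-0.006,-0.0035,0,-0.1,0.2,7.5],[40,-0.001,-0.0005,0,0,0,7.5],[40,-0.001,-0.0005,0,0,0,7.5],[40,-0.001,0,0,0,0,7.5]]'
python3 -m handwheel '[[40,-0.001,0,0,0,0,7.5],[40,-0.001,0,0,0,0,7.5],[40,-0.001,0,0,0,0,7.5],[40,-0.001,0,0,0,0,5],[40,0,0,0,0,0,0]]'
python3 -c "
from h import *
plan([((504,-6,190),-90,2),((504,-6,60),-90,4)],40)"
```

```text
t: 16.05
eef_pos: [512.3, -21.8, 196.0]
eef_rot: [3.139, 0.014, -0.281]
contact_force: [-1.0, 0.3, -3.2]
grip_width: 41.4
t: 16.68
eef_pos: [495.3, -2.4, 190.8]
eef_rot: [3.121, 0.008, -0.951]
contact_force: [0.4, -0.1, -3.0]
grip_width: 41.5
t: 17.3
eef_pos: [488.2, 5.5, 186.0]
eef_rot: [3.109, -0.004, -1.441]
contact_force: [0.6, 0.3, -1.7]
grip_width: 42.0
[40,0.0067,-0.0070,-0.0022,0.9,-0.2,3.7],[40,0.0062,-0.0075,-0.0021,0.9,-0.2,3.7],
[40,0.0000,-0.0000,0.0325,-0.0,0.0,0.0],[40,0.0000,-0.0000,0.0325,-0.0,0.0,0.0],[40,0.0000,-0.0000,0.0325,-0.0,0.0,0.0],[40,0.0000,-0.0000,0.0325,-0.0,0.0,0.0],
```

```bash
python3 -m handwheel '[[40,0.0065,-0.007,0,0.9,-0.2,3.7],[40,0.006,-0.0075,0,0.9,-0.2,3.7],[40,0,0,0.033,0,0,0],[40,0,0,0.033,0,0,0],[40,0,0,0,0,0,0]]'
python3 -c "
from h import *
im,P=reach();a,_=arm.read_camera('scene')
cv2.imwrite('pics/p8.png',np.hstack([cv2.resize(im[180:380,300:520],None,fx=1.8,fy=1.8),cv2.resize(a[150:350,130:350],None,fx=1.8,fy=1.8)]))
h=cv2.cvtColor(im,cv2.COLOR_BGR2HSV).astype(int);red=((h[...,0]<6)|(h[...,0]>173))&(h[...,1]>110)&(P[...,1]<-150)&(P[...,0]<720)&(P[...,1]>-400)
n,l,st,c=cv2.connectedComponentsWithStats(red.astype(np.uint8))
for i in range(1,n):
  if st[i,4]>10: q=P[l==i];print(st[i,4],np.round(np.nanpercentile(q,2,axis=0)),np.round(np.nanpercentile(q,98,axis=0)))
plan([((504,-6,40),-90,2)],40)"
```

```text
t: 17.92
eef_pos: [506.8, -7.4, 118.1]
eef_rot: [-3.137, 0.001, -1.582]
contact_force: [0.3, -1.2, -2.1]
grip_width: 41.5
TCP [507.4  -7.6 119.2] yaw -90.7 tube n 326 dyaw 0.03 y@212 44.2 pitch-up -0.46 ztop@140 13.2
head 440 x [190. 238.] y [27. 61.] z [11. 21. 24.]
jaws 491 x [242. 299.] y [19. 70.] z [ 1. 15. 25.]
212 [ 611. -276.    3.] [ 687. -199.   54.]
146 [ 528. -349.    4.] [ 584. -270.  146.]
166 [ 425. -356.    3.] [ 481. -288.   53.]
[40,-0.0007,0.0022,0.0400,-0.2,0.0,-0.3],[40,-0.0008,0.0020,0.0400,-0.2,0.0,-0.3],
```

View pics/p8.png

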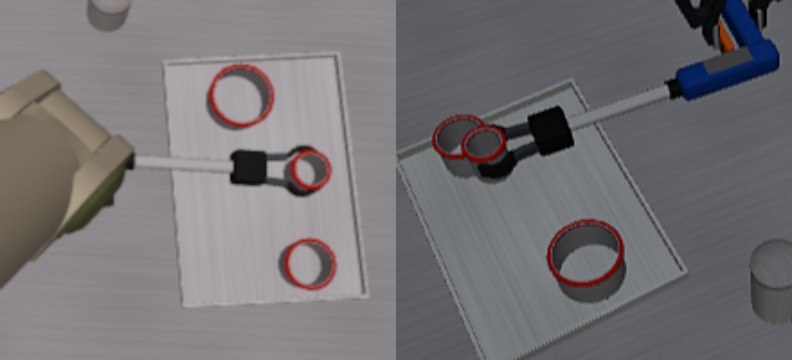

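The cutter hangs over the middle of the tray (left crop 310,170), between the large (240,96) and medium (310,263) cutters. I descend.

```bash
python3 -m handwheel '[[40,-0.0005,0.002,0.040,-0.2,0,-0.3],[40,-0.0005,0.002,0.038,-0.2,0,-0.3],[40,0,0,0.006,0,0,0],[40,0,0,0,0,0,0]]'
python3 -c "
from h import *
im,P=reach()
h=cv2.cvtColor(im,cv2.COLOR_BGR2HSV).astype(int);red=((h[...,0]<6)|(h[...,0]>173))&(h[...,1]>110)&(P[...,1]<-150)&(P[...,0]<720)&(P[...,1]>-400)
n,l,st,c=cv2.connectedComponentsWithStats(red.astype(np.uint8))
for i in range(1,n):
  if st[i,4]>10: q=P[l==i];print(st[i,4],np.round(np.nanpercentile(q,[2,50,80,98],axis=0)).tolist())
"
```

```text
t: 18.52
eef_pos: [509.7, -6.9, 39.6]
eef_rot: [-3.131, 0.002, -1.572]
contact_force: [0.3, -0.3, -2.7]
grip_width: 41.5
TCP [509.8  -6.8  39.9] yaw -90.1 tube n 278 dyaw -0.12 y@212 44.7 pitch-up -0.69 ztop@140 14.2
head 380 x [190. 237.] y [27. 62.] z [12. 22. 25.]
jaws 419 x [242. 299.] y [19. 71.] z [ 1. 16. 26.]
209 [[611.0, -276.0, 3.0], [647.0, -234.0, 50.0], [679.0, -207.0, 51.0], [686.0, -199.0, 54.0]]
121 [[535.0, -328.0, 5.0], [556.0, -289.0, 64.0], [572.0, -274.0, 66.0], [580.0, -269.0, 69.0]]
163 [[425.0, -356.0, 4.0], [455.0, -313.0, 49.0], [475.0, -292.0, 51.0], [481.0, -287.0, 54.0]]
```

```bash
python3 -m handwheel '[[40,0,0,0.007,0,0,0],[40,0,0,0.005,0,0,0],[40,0,0,0,0,0,0]]'
python3 -m handwheel '[[40,0,0,0.0015,0,0,0],[40,0,0,0,0,0,0]]'
python3 -m handwheel '[[40,0,0,0.0015,0,0,0],[40,0,0,0,0,0,0]]'
python3 -c "
from h import *
im,P=reach()
h=cv2.cvtColor(im,cv2.COLOR_BGR2HSV).astype(int);red=((h[...,0]<6)|(h[...,0]>173))&(h[...,1]>110)&(P[...,1]<-150)&(P[...,0]<720)&(P[...,1]>-400)
n,l,st,c=cv2.connectedComponentsWithStats(red.astype(np.uint8))
for i in range(1,n):
  if st[i,4]>10: q=P[l==i];print(st[i,4],np.round(np.nanpercentile(q,[2,50,80,98],axis=0)).tolist())
"
```

```text
t: 18.95
eef_pos: [511.5, -6.3, 29.5]
eef_rot: [-3.126, 0.002, -1.571]
contact_force: [0.5, 0.3, -2.9]
grip_width: 41.8
t: 19.2
eef_pos: [511.6, -6.3, 28.1]
eef_rot: [-3.126, 0.002, -1.571]
contact_force: [0.0, 0.5, -2.6]
grip_width: 41.9
t: 19.45
eef_pos: [511.6, -6.4, 26.5]
eef_rot: [-3.126, 0.002, -1.571]
contact_force: [0.3, -0.2, -2.9]
grip_width: 41.7
TCP [511.6  -6.4  26.5] yaw -90.0 tube n 272 dyaw 0.05 y@212 45.0 pitch-up -0.7 ztop@140 14.6
head 361 x [190. 237.] y [28. 62.] z [12. 22. 25.]
jaws 404 x [243. 299.] y [19. 72.] z [ 2. 16. 26.]
212 [[612.0, -275.0, 4.0], [645.0, -234.0, 50.0], [678.0, -207.0, 51.0], [686.0, -199.0, 53.0]]
129 [[536.0, -323.0, 5.0], [558.0, -288.0, 51.0], [574.0, -274.0, 53.0], [581.0, -269.0, 55.0]]
164 [[425.0, -357.0, 3.0], [455.0, -313.0, 49.0], [475.0, -292.0, 51.0], [481.0, -287.0, 54.0]]
```

```bash
python3 -m handwheel '[[40,0,0,0.0015,0,0,0],[40,0,0,0,0,0,0]]'
python3 -m handwheel '[[51,0,0,0,0,0,0],[54,0,0,0,0,0,0],[57,0,0,0,0,0,0],[60,0,0,0,0,0,0],[62,0,0,0,0,0,0]]' 20
python3 -m handwheel '[[62,0,0,0,0,0,0],[62,0,0,0,0,0,0]]'
python3 -c "
from h import *
im,P=reach();a,_=arm.read_camera('scene')
cv2.imwrite('pics/p9.png',np.hstack([cv2.resize(im[200:320,380:500],None,fx=3.2,fy=3.2),cv2.resize(a[170:290,130:250],None,fx=3.2,fy=3.2)]))
h=cv2.cvtColor(im,cv2.COLOR_BGR2HSV).astype(int);red=((h[...,0]<6)|(h[...,0]>173))&(h[...,1]>110)&(P[...,1]<-150)&(P[...,0]<720)&(P[...,1]>-400)
n,l,st,c=cv2.connectedComponentsWithStats(red.astype(np.uint8))
for i in range(1,n):
  if st[i,4]>10: q=P[l==i];print(st[i,4],np.round(np.nanpercentile(q,[2,50,80,98],axis=0)).tolist())
"
```

```text
t: 19.75
eef_pos: [511.7, -6.4, 24.9]
eef_rot: [-3.126, 0.002, -1.571]
contact_force: [0.3, 0.2, -3.3]
grip_width: 41.7
t: 20.38
eef_pos: [511.8, -6.5, 25.1]
eef_rot: [-3.125, 0.002, -1.571]
contact_force: [0.3, -0.3, -2.6]
grip_width: 53.1
t: 20.62
eef_pos: [511.8, -6.4, 25.1]
eef_rot: [-3.125, 0.001, -1.571]
contact_force: [-0.3, -1.0, -1.9]
grip_width: 52.7
TCP [511.8  -6.5  25.1] yaw -90.0 tube n 275 dyaw -0.13 y@212 44.8 pitch-up -0.19 ztop@140 18.1
head 372 x [192. 238.] y [28. 63.] z [17. 26. 29.]
jaws 424 x [241. 298.] y [ 9. 93.] z [ 4. 20. 26.]
209 [[611.0, -275.0, 6.0], [646.0, -233.0, 50.0], [678.0, -207.0, 52.0], [686.0, -199.0, 54.0]]
104 [[540.0, -317.0, 6.0], [558.0, -284.0, 50.0], [574.0, -271.0, 51.0], [579.0, -267.0, 53.0]]
166 [[425.0, -359.0, 2.0], [454.0, -313.0, 49.0], [475.0, -292.0, 51.0], [481.0, -287.0, 54.0]]
```

View pics/p9.png

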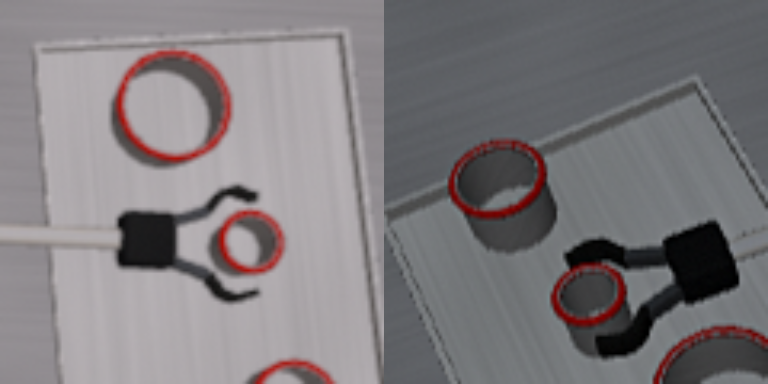

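The cutter stands free on the tray floor between the open jaws (left crop 252,242). I lift straight off.

```bash
python3 -m handwheel '[[62,0,0,-0.010,0,0,0],[62,0,0,-0.025,0,0,0],[62,0,0,-0.045,0,0,0],[62,0,0,-0.045,0,0,0],[62,0,0,0,0,0,0]]'
python3 -c "
from h import *
im,P=cloud('top')
h=cv2.cvtColor(im,cv2.COLOR_BGR2HSV).astype(int);red=((h[...,0]<6)|(h[...,0]>173))&(h[...,1]>110)&(P[...,1]<-150)&(P[...,0]<720)&(P[...,1]>-400)
n,l,st,c=cv2.connectedComponentsWithStats(red.astype(np.uint8))
for i in range(1,n):
  if st[i,4]>10: q=P[l==i];print(st[i,4],np.round(np.nanpercentile(q,[2,50,80,98],axis=0)).tolist())
plan([((498,2,170),2,13)],62)"
```

```text
t: 21.35
eef_pos: [508.9, -7.2, 155.4]
eef_rot: [-3.127, 0.002, -1.573]
contact_force: [-0.0, 0.3, -2.5]
grip_width: 53.2
213 [[611.0, -276.0, 4.0], [645.0, -234.0, 49.0], [678.0, -207.0, 51.0], [686.0, -199.0, 53.0]]
54 [[547.0, -321.0, 4.0], [573.0, -298.0, 49.0], [577.0, -280.0, 51.0], [584.0, -271.0, 55.0]]
30 [[526.0, -290.0, 47.0], [541.0, -275.0, 51.0], [544.0, -262.0, 162.0], [548.0, -241.0, 171.0]]
164 [[425.0, -358.0, 4.0], [453.0, -313.0, 50.0], [475.0, -293.0, 51.0], [481.0, -287.0, 54.0]]
[62,-0.0007,0.0008,-0.0012,-0.0,-0.0,-7.1],[62,-0.0008,0.0007,-0.0012,-0.0,-0.0,-7.1],[62,-0.0008,0.0006,-0.0012,-0.0,-0.0,-7.1],[62,-0.0009,0.0005,-0.0012,-0.0,-0.0,-7.1],[62,-0.0010,0.0004,-0.0012,-0.0,-0.0,-7.1],[62,-0.0010,0.0002,-0.0012,-0.0,-0.0,-7.1],[62,-0.0010,0.0001,-0.0012,-0.0,-0.0,-7.1],[62,-0.0010,-0.0000,-0.0012,-0.0,-0.0,-7.1],[62,-0.0010,-0.0001,-0.0012,-0.0,-0.0,-7.1],[62,-0.0010,-0.0003,-0.0012,-0.0,-0.0,-7.1],[62,-0.0010,-0.0004,-0.0012,-0.0,-0.0,-7.1],[62,-0.0009,-0.0005,-0.0012,-0.0,-0.0,-7.1],[62,-0.0008,-0.0006,-0.0012,-0.0,-0.0,-7.1],
```

```bash
python3 -m handwheel '[[62,-0.001,0.001,-0.003,0,0,-7],[62,-0.001,0.001,-0.003,0,0,-7],[62,-0.001,0,-0.002,0,0,-7],[62,-0.001,0,-0.002,0,0,-7],[62,-0.001,0,-0.002,0,0,-7]]'
python3 -m handwheel '[[62,-0.001,0,-0.002,0,0,-7],[62,-0.001,0,-0.002,0,0,-7],[62,-0.001,0,-0.002,0,0,-7],[62,-0.001,0,-0.002,0,0,-7],[62,-0.001,0,-0.002,0,0,-7]]'
python3 -m handwheel '[[62,-0.001,0,-0.001,0,0,-7],[62,-0.001,0,0,0,0,-7],[62,0,0,0,0,0,-5],[62,0,0,0,0,0,0]]'
python3 -c "
from h import *
reach()
plan([((498,2,140),2,1),((498,2,20),2,4)],62)"
```

```text
t: 22.02
eef_pos: [500.5, -0.6, 161.2]
eef_rot: [-3.138, 0.0, -0.942]
contact_force: [0.5, -0.4, -1.3]
grip_width: 53.0
t: 22.65
eef_pos: [492.0, 3.2, 165.6]
eef_rot: [-3.141, 0.009, -0.31]
contact_force: [-1.0, 0.4, -2.3]
grip_width: 52.9
t: 23.15
eef_pos: [486.4, 4.1, 162.4]
eef_rot: [-3.136, 0.017, 0.033]
contact_force: [0.7, -1.1, -2.6]
grip_width: 52.6
TCP [486.4   4.  162.4] yaw 1.8 tube n 207 dyaw 0.04 y@212 44.9 pitch-up 0.3 ztop@140 14.2
head 429 x [191. 238.] y [28. 63.] z [12. 22. 24.]
jaws 216 x [241. 285.] y [ 8. 82.] z [ 5. 14. 17.]
[62,0.0119,0.0025,0.0222,-0.3,1.0,-0.2],
[62,-0.0000,-0.0000,0.0300,0.0,-0.0,-0.0],[62,-0.0000,-0.0000,0.0300,0.0,-0.0,-0.0],[62,-0.0000,-0.0000,0.0300,0.0,-0.0,-0.0],[62,-0.0000,-0.0000,0.0300,0.0,-0.0,-0.0],
```

```bash
python3 -m handwheel '[[62,0.011,0.002,0.022,0,0,0],[62,0,0,0.035,0,0,0],[62,0,0,0.035,0,0,0],[62,0,0,0.035,0,0,0],[62,0,0,0.010,0,0,0]]'
python3 -m handwheel '[[62,0,0,0,0,0,0]]'
python3 -c "
from h import *
reach()"
```

```text
t: 23.82
eef_pos: [495.8, 3.5, 20.5]
eef_rot: [-3.136, 0.016, 0.021]
contact_force: [0.2, 0.5, -1.3]
grip_width: 52.8
t: 23.95
eef_pos: [495.5, 3.3, 20.2]
eef_rot: [-3.136, 0.018, 0.02]
contact_force: [0.1, 0.5, -2.6]
grip_width: 52.8
TCP [495.8   3.3  20.6] yaw 1.1 tube n 142 dyaw -0.43 y@212 44.8 pitch-up -2.37 ztop@140 14.1
head 324 x [191. 238.] y [27. 62.] z [11. 21. 23.]
jaws 159 x [241. 285.] y [ 8. 82.] z [ 2. 12. 16.]
```

```bash
python3 -m handwheel '[[62,0,0,0.006,0,0,0],[62,0,0,0.004,0,0,0],[62,0,0,0,0,0,0]]'
python3 -m handwheel '[[62,0,0,0.002,0,0,0],[62,0,0,0,0,0,0]]'
python3 -m handwheel '[[62,0,0,0.002,0,0,0],[62,0,0,0,0,0,0]]'
python3 -c "
from h import *
reach()"
```

```text
t: 24.38
eef_pos: [497.1, 3.7, 12.5]
eef_rot: [-3.136, 0.013, 0.02]
contact_force: [-0.0, 0.5, -2.6]
grip_width: 53.2
t: 24.62
eef_pos: [497.3, 3.8, 10.8]
eef_rot: [-3.136, 0.012, 0.02]
contact_force: [0.0, -0.1, -2.3]
grip_width: 53.1
t: 24.88
eef_pos: [497.5, 3.7, 8.7]
eef_rot: [-3.136, 0.011, 0.02]
contact_force: [0.2, 0.1, -0.7]
grip_width: 52.8
TCP [497.4   3.8   8.8] yaw 1.1 tube n 64 dyaw -1.19 y@212 44.1 pitch-up 2.98 ztop@140 12.7
head 317 x [190. 238.] y [27. 63.] z [12. 22. 26.]
jaws 675 x [241. 298.] y [ -3. 103.] z [-7. -5. 15.]
```

```bash
python3 -m handwheel '[[62,0,0,0.0015,0,0,0],[62,0,0,0,0,0,0]]'
python3 -m handwheel '[[66,0,0,0,0,0,0],[70,0,0,0,0,0,0],[80,0,0,0,0,0,0],[100,0,0,0,0,0,0],[100,0,0,0,0,0,0]]'
python3 -m handwheel '[[100,0,0,-0.010,0,0,0],[100,0,0,-0.040,0,0,0],[100,0,0,-0.060,0,0,0],[100,-0.030,0,-0.060,0,0,0],[100,-0.03,0,-0.030,0,0,0]]'
python3 -c "
from h import *
im,P=cloud('top');a,_=arm.read_camera('scene')
cv2.imwrite('pics/p10.png',np.hstack([cv2.resize(im[140:380,130:530],None,fx=1,fy=1),cv2.resize(a[100:340,140:540],None,fx=1,fy=1)]))
h=cv2.cvtColor(im,cv2.COLOR_BGR2HSV).astype(int);H,S=h[...,0],h[...,1];x,y,z=[P[...,i] for i in range(3)]
red=((H<6)|(H>173))&(S>110)&(y<-150)&(x<720)&(y>-400)
n,l,st,c=cv2.connectedComponentsWithStats(red.astype(np.uint8))
for i in range(1,n):
  if st[i,4]>10: print('cutter',np.round(np.nanpercentile(P[l==i],[2,50,98],axis=0)).tolist())
sh=(x>420)&(x<780)&(y>100)&(y<440)&(z<58)
for nm,m in(('green',sh&(H>50)&(H<80)&(S>150)),('yellow',sh&(H>22)&(H<35)&(S>150)),('orange',sh&(H>5)&(H<18)&(S>180)),('trig',(abs(y)<60)&(H>5)&(H<18)&(S>180)),('grip',(abs(y+20)<45)&(H>100)&(H<125)&(S>150)),('head',(x>690)&(x<725)&(y>30)&(y<75)&(z>20))):
  print(nm,np.round(np.nanpercentile(P[m],[2,50,98],axis=0)).tolist())
for nm,zz in(('cake_mould',70),('ramekin',70),('cutter',3),('dredger',0),('head',15),('jaw_mid',15)):
  print(nm,[(round(r['score'],2),np.round(world('top',r['pixel'],z=zz)[:2])) for r in arm.place_of(nm,'top')[:2]])"
```

```text
t: 25.18
eef_pos: [497.4, 3.7, 7.3]
eef_rot: [-3.136, 0.011, 0.02]
contact_force: [-1.3, -0.1, -1.1]
grip_width: 52.8
t: 25.8
eef_pos: [497.8, 3.7, 7.5]
eef_rot: [-3.136, 0.011, 0.02]
contact_force: [-0.6, -0.8, 1.0]
grip_width: 85.3
t: 26.42
eef_pos: [442.1, 1.3, 208.9]
eef_rot: [-3.135, 0.013, 0.019]
contact_force: [0.8, 1.0, 0.3]
grip_width: 85.4
cutter [[612.0, -275.0, 5.0], [645.0, -234.0, 50.0], [687.0, -199.0, 54.0]]
cutter [[540.0, -317.0, 5.0], [558.0, -284.0, 50.0], [578.0, -267.0, 54.0]]
cutter [[425.0, -356.0, 4.0], [454.0, -313.0, 49.0], [481.0, -287.0, 54.0]]
green [[495.0, 145.0, 42.0], [515.0, 167.0, 47.0], [539.0, 188.0, 51.0]]
yellow [[684.0, 188.0, 38.0], [706.0, 210.0, 47.0], [730.0, 232.0, 51.0]]
orange [[662.0, 351.0, 41.0], [682.0, 374.0, 47.0], [706.0, 395.0, 51.0]]
trig [nan, nan, nan]
grip [nan, nan, nan]
head [[691.0, 36.0, 22.0], [706.0, 52.0, 32.0], [724.0, 70.0, 36.0]]
cake_mould []
ramekin [(0.87, array([494., 270.]))]
cutter [(0.81, array([ 556., -281.]))]
dredger [(0.69, array([758., -68.]))]
head [(0.81, array([710.,  52.]))]
jaw_mid [(0.62, array([766.,  53.]))]
  return np.nanmean(a, axis, out=out, keepdims=keepdims)
```

View pics/p10.png

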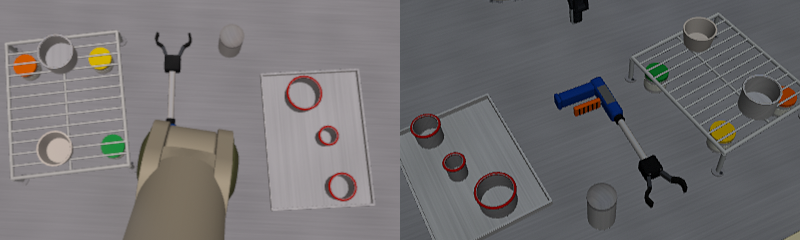

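All is in place: the cutter is upright in the tray (left view 328,135), the reacher is flat with its jaws open, and the tins and other things are unmoved. I hand it in.

```bash
python3 -m handwheel '[[100,0,0,0,0,0,0],[100,0,0,0,0,0,0]]'; python3 -c "
from workcell import arm
print(arm.job_done())"
```

```text
t: 27.08
eef_pos: [442.7, 1.1, 203.8]
eef_rot: [-3.137, 0.02, 0.019]
contact_force: [-0.8, -0.2, -0.7]
grip_width: 85.2
the job is handed in; nothing more can be done
None
```

The job is done and handed in at 27 s of the 72 s allowed; `job_done()` gave no verdict. I pinched the reacher, slid its jaws under the shelf between the green and yellow tins, and squeezed them shut on the small cutter. I then drew the cutter out, stood it in the wash-up tray, and laid the reacher back near where it started with the trigger released.

Last checks, from the final pictures and depth:
- **Small cutter:** upright at about (558, -284) mm, its bead at the same height as the other two cutters' beads.
- **Reacher:** flat on the bench with its head at about (706, 52) mm and jaws open, well clear of the shelf and tray.
- **Bystanders:** the tins and the other two cutters read within about 1 mm of their starting places.
- **Weaker readings:** the networks put the ramekin about 8 mm and the dredger about 10 mm from their first readings. Neither looked moved in the picture, and both are inside the 20 mm limit.
- **Missed checks:** the network missed the cake mould, so I judged it by eye; it sits in its usual place. The last colour check of trigger and grip in the top view returned nothing because the arm hid them. The scene view shows the trigger released.

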